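# Unlock the ultrasonic cleaner's lift lever and hold the basket up

## Robot

A 6-joint arm with a two-finger parallel gripper is mounted at the origin on a cart in front of the work surface, level with it; the furniture and walls round the work are solid. World frame = base frame: x ahead of the robot, y to its left, z up, the work surface at z = 0. Lengths are in m, angles in rad, forces in N, time in s.
With the tool pointing down it reaches from about 0.275 to 0.85 m from the base axis. Payload 5.2 kg.
Tool frame: the origin (TCP) lies between the finger pads; the fingertips stand 22 mm ahead of it and the grasp point (between the pads) lies 3 mm ahead of it; z points along the fingers, y is the line along which they close (so a half turn about z gives the same grasp; the last joint's range is limited). The gripper opens to 85 mm and grips with 20 to 120 N. Pads are 22 mm wide; open, the fingers measure 114 mm over their backs; the gripper's body (76 mm by 85 mm) begins 54 mm behind the grasp point. The pads swing forward as they close: fully open they stand 13 mm farther back than shut.
Start: joints at [-0.203, 0.259, 1.535, -0, 1.348, -0.203], TCP at [0.55, 0, 0.253] pointing down, gripper open.
Joint ranges: [-3.14, 3.14], [-0.91, 2.08], [0.19, 2.58], [-1.22, 4.36], [0.22, 2.71], [-3.12, 3.12]. Speed limits (rad/s): [2.57, 2.57, 3.14, 3.14, 3.14, 3.14].

## Interface

Orientations are given as a 3x3 rotation matrix whose columns are the frame's x, y, z axes.
In Python, from plant import robot, viewer gives the robot as it stands.
- The arm moves only by the tool arm_command, never from a script. Its argument "targets" is a list that holds one entry, the list of rows, each a list of 7 numbers: the turn, a rotation vector about the tool's x, y, z in degrees, then the shift along the tool's x, y, z in cm, then the finger opening in cm, from 0 to 8.54. In form: [[[ax, ay, az, x, y, z, grip], ...]]. A call has 1 to 5 rows; each row shifts and turns the commanded pose from where the row before left it, along the tool's axes as they then stand; what a row does not reach is not made up. A row lasts 1/8 s, in which the tool goes at most 62.5 mm and 10.7 degrees, less where a joint would pass 70% of its speed; a pose out of reach is approached as far as the arm can. A call is refused whole if a number of a shift passes 6.25 or a number of a turn 10.7, either way. A call with a gripper value outside its range is refused whole. The fingers move at their own pace and stop on an object; "newtons" is the grip in N (left out, the last holds). Time passes only in rows, so rows that do not move let the fingers close. It gives the time, the measured TCP pose, the force, the opening and the grip force at its end, in the units of the state.
- robot.get_obs(): the state, without advancing time (a new reading comes with each control period).
- viewer.snapshot(name): name is "scene" or "side" or "wrist"; returns the picture (384x512x3 uint8, blue, green, red); there is no depth.
- viewer.calibration(name): a dict with "fx", "fy", "cx", "cy" (pixels), "distortion" ([k1, k2, p1, p2, k3] as OpenCV has them; the pictures are not rectified), "position" and "orientation" of the camera in the world. Camera axes: x right, y down, z forward; pixel columns grow to the right and rows downward; lengths in m; the calibration is good to about 2 mm. A picture is of the moment at which its call begins: read the wrist's pose just before it. calibration takes no time and is no camera call; for the wrist camera it gives the pose at the moment of the call.
- robot.finish_job(): hands the job in; it is judged then, once.
The state is a dict: "time_s": time; "joint_pos": joint angles; "qd": joint speeds; "joint_torque": joint torques, N m; "ee_pos": TCP position; "orientation": TCP orientation; "ft_force": force on the tool from outside, world axes, zero at the start; "ft_torque": the same for the moment, N m; "grip_width": opening from 0.0 (shut) to 1.0 (fully open); "finger_force": force on a finger pad.
Only numpy, scipy, OpenCV 4.12 (cv2) and the standard library are available. Lean on these libraries where they do the work, as an engineer would, in place of code of your own. Each camera call takes 0.05 s, during which the arm holds its last target. There are 200 camera calls.

## Task

The instruments in the ultrasonic cleaner are clean and a colleague wants to take them out of its basket. First move the white bottle out of the way of the lift lever and stand it upright on the pink work mat, then flip the red run lock open by pressing its pad all the way down, and then pull the black lever grip all the way forward, towards you, so that the basket rises. Finish holding the lever there, your fingers still on it, because the basket sinks back as soon as it is let go; leave everything else where it is.

Things in the scene. Friction and masses are not known exactly. Their poses are not given: they have to be found in the camera images.
- bottle: White flip-top bottle, 50 mm across, 124 mm tall, about 0.15 kg, standing loose on the table in front of the lift lever, in its way. Origin: centre of its underside, z up. Its body (48 mm wide) reaches 95 mm up; above that is the cap, 30 mm across, easily gripped from above.
- work_mat: Pink silicone work mat, 200 mm (x) by 210 mm (y), 3 mm thick, rounded corners, lying fixed and empty on the table to the right of the cleaner. Origin: centre of its underside, on the table. The bottle is to stand with its whole base on it.
- cleaner: Ultrasonic cleaner: white box 200 (x) x 150 (y) x 113 mm, open tank on top, fixed. Origin: centre of its underside. Its x points to its back (front panel looks along -x, to the robot), y to its left. Lift mechanism on its right (-y) side: lever axle at (-20, -110, 62) mm, run lock's pivot at (30, -99, 102) mm in this frame, both parallel to y; the lever swings in its xz plane.
- lever_grip (a point): Middle of the lever's black grip: level round bar 18 mm thick, 74 mm long, along the cleaner's y, sticking out to the right from the top of the lever arm, 30 mm of bar either side of this point. At rest it is straight above the axle, 118 mm from it and 180 mm above the table; pulled, it follows a 118 mm arc about the axle, forward and down. The bar can turn between gripping fingers.
- lift_lever (a joint): Lever angle, rad: 0 upright at rest, grows as the grip is pulled to the cleaner's front; 1.2 at the front stop (bar 105 mm above the table, 110 mm further forward). Pull of about 4 N at the start, 6 N at the stop; springs back when let go. A rack and pinion raises the basket 40 mm per rad. With the run lock closed it is blocked at about 0.1.
- run_lock (a joint): Angle of the run lock in rad: 0 to 0.1 locked (its hook stands in front of a pin on the lever), grows as the red pad is pressed down, lever free from about 0.4, 0.9 fully open at its stop. It is stiff (about 2 N at the pad) and stays where it is put.
- lock_pad (a point): Middle of the top of the run lock's red ribbed pad, 32 mm along the cleaner's x by 36 mm along its y, behind the lever on the same side. At first about 130 mm above the table, tilted slightly to the front. Pressed, it swings down about the lock's pivot, some 40 mm in front of it: by about 42 mm until fully open, then about 89 mm above the table. Free below and above.
- lift_basket: Wire basket, 146 x 96 mm, with nippers, a cuticle pusher and tweezers lying in it, hanging in the cleaner's tank; lifted only by the lever. Its origin is the cleaner's origin with the basket down and rises with it, up to 48 mm.
- pigment: Bystander: small pigment jar with black lid, 32 mm across, 23 mm tall, on the table behind the work. Origin: centre of the underside.
- buffer: Bystander: lilac buffer block, 26 x 93 x 25 mm, on the table to the right of the mat. Origin: centre of the underside.
- red_polish: Bystander: red polish bottle with black cap, 27 x 34 x 74 mm, behind the mat to the right. Origin: centre of the underside.
- bath_lid: Bystander: the cleaner's flat white lid with a black knob, 176 x 126 x 30 mm, lying on the table to the right of the mat. Origin: centre of the underside.
- pink_brush: Bystander: pink dusting brush, 38 x 128 x 24 mm, lying behind the mat. Origin: on its underside near the middle.
There are look-alikes about, which are no part of the job. Of the things that look like the bottle, take the one that is nearest to the robot's base at the start.

How it is judged:
By the outcome, as a careful person would: the job done as asked, in the order asked, and still so for the second after the job is handed in, while the arm keeps its last pose, push and grip.
It also fails if it takes over 61 s, if anything falls off the work surface, if the arm or the gripper's body presses on something with over 40 N, if the wrist force passes 120 N, or if a joint passes its speed limit or range.

## Working session

There is one attempt and no reset: what is moved stays moved. The work goes in short steps, Python scripts to look and compute and a tool call to move; the robot and the scene stay as the last step left them, time stands still between calls to the robot, and variables do not carry over. Pictures are saved under pics/ and viewed, at most 10 in all, crops included, and the job is handed in when it is done.

Besides the shell and the picture viewer there is one more tool, called after "Request:" as a command line: name --argument value ..., lists and objects as JSON in quotes. arm_command: Moves the arm, as the interface text tells. Its arguments: {"type":"object","properties":{"targets":{"type":"array"},"newtons":{"type":"number"}},"required":["targets"]}

```bash
mkdir -p pics
cat > h.py <<'E'
import numpy as np, cv2
from plant import robot, viewer
def ray(c,u,v):
    K=np.array([[c['fx'],0,c['cx']],[0,c['fy'],c['cy']],[0,0,1]])
    p=cv2.undistortPoints(np.array([[[u,v]]],float),K,np.array(c['distortion']))[0,0]
    return np.array(c['position']),np.array(c['orientation'])@np.array([p[0],p[1],1])
def onz(c,u,v,z):
    o,d=ray(c,u,v); return o+d*(z-o[2])/d[2]
def px(c,P):
    K=np.array([[c['fx'],0,c['cx']],[0,c['fy'],c['cy']],[0,0,1]]); R=np.array(c['orientation'])
    return cv2.projectPoints(np.array([P],float),cv2.Rodrigues(R.T)[0],-R.T@np.array(c['position']),K,np.array(c['distortion']))[0].ravel()
def two(c1,a,c2,b):
    o,d=ray(c1,*a);q,e=ray(c2,*b)
    s=np.linalg.lstsq(np.c_[d,-e],q-o,rcond=None)[0]
    A,B=o+d*s[0],q+e*s[1]; return (A+B)/2,np.linalg.norm(A-B)
E
python3 - <<'E'
from h import *
a=[viewer.snapshot(n) for n in ("scene","side","wrist")]
for n,i in zip("abc",a): cv2.imwrite(f"pics/{n}.png",i)
cv2.imwrite("pics/s1.png",cv2.resize(a[0],(800,600))); cv2.imwrite("pics/s2.png",cv2.resize(a[1],(800,600)))
for n in("scene","side","wrist"):
    c=viewer.calibration(n);print(n,np.round(c['position'],3),np.round(c['orientation'],2).tolist(),c['fx'])
print(robot.get_obs())
E
```

```text
scene [-0.011 -0.657  0.979] [[0.74, -0.46, 0.49], [-0.67, -0.52, 0.53], [0.01, -0.72, -0.69]] 419.0573628020358
side [ 0.235 -1.202  0.949] [[0.96, -0.17, 0.23], [-0.29, -0.51, 0.81], [-0.02, -0.84, -0.54]] 420.7130992688103
wrist [0.55  0.071 0.373] [[1.0, 0.0, -0.0], [-0.0, -0.96, -0.28], [-0.0, 0.28, -0.96]] 264.48912348977353
{'time_s': 0.15, 'joint_pos': array([-2.02816987e-01,  2.59177547e-01,  1.53580012e+00,  2.55826429e-05,
        1.34802138e+00, -2.02802569e-01]), 'qd': array([ 0.00078553, -0.00222739, -0.00157031, -0.00070254,  0.00104815,
       -0.00010636]), 'joint_torque': array([ 2.27439166e-03, -4.46383452e+01, -2.90821481e+01, -2.12644927e-04,
        8.17353168e-03,  2.13274996e-05]), 'ee_pos': array([5.49636834e-01, 9.72794629e-05, 2.52677280e-01]), 'orientation': array([[ 2.02989295e-05,  9.99999058e-01, -1.37253617e-03],
       [ 9.99999952e-01, -1.98765809e-05,  3.07727016e-04],
       [ 3.07699445e-04, -1.37254235e-03, -9.99999011e-01]]), 'ft_force': array([ 0.05785377, -0.60549431, -0.34018544]), 'ft_torque': array([ 0.00226798, -0.01080286, -0.0008534 ]), 'finger_force': 0.0, 'grip_width': 0.99818115776822}
```

View pics/s1.png

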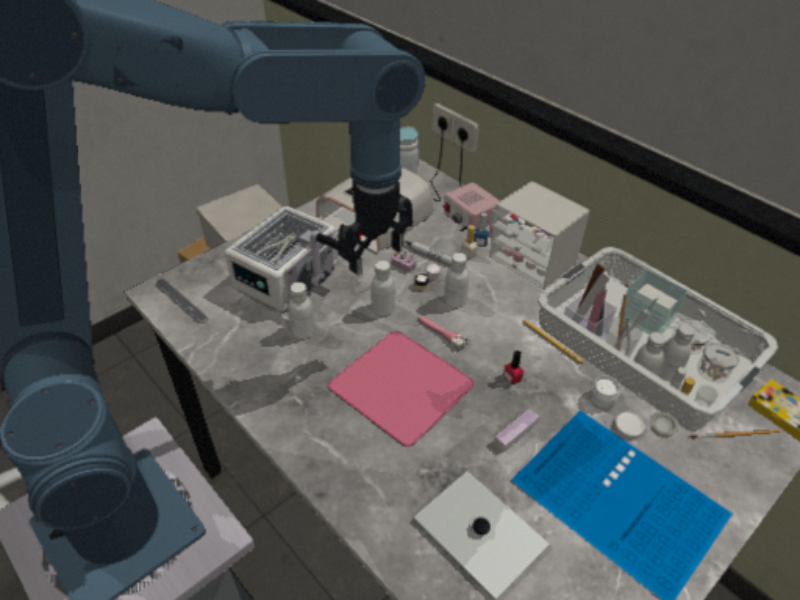

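View pics/s2.png

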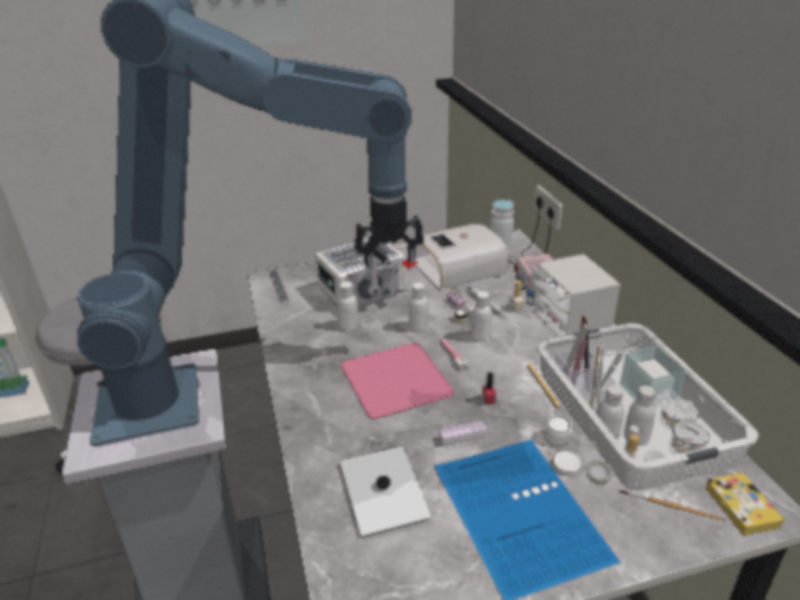

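View pics/c.png

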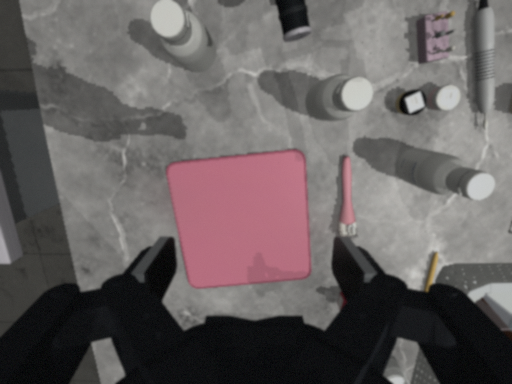

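The scene and side views show the cleaner with its lever at the back left, and the wrist view shows three bottles. The one nearest the robot has its cap at (168,17) in the wrist view. The mat is at about (240,218) and the lever bar's end at (295,30).

Run:
```python
from h import *
cw=viewer.calibration("wrist");cs=viewer.calibration("scene");cd=viewer.calibration("side")
im=cv2.imread("pics/c.png");hsv=cv2.cvtColor(im,cv2.COLOR_BGR2HSV)
def mat(name,c):
    h=cv2.cvtColor(cv2.imread(name),cv2.COLOR_BGR2HSV)
    m=cv2.inRange(h,(165,80,100),(179,200,255))
    k=max(cv2.findContours(m,0,2)[0],key=cv2.contourArea)
    p=np.array([onz(c,*q[0],.003)[:2] for q in k.astype(float)],np.float32)
    return cv2.minAreaRect(p)
for n,c in(("a",cs),("b",cd),("c",cw)): print(mat(f"pics/{n}.png",c))
s=.64
for name,w in (("near",(168,17)),("mid",(356,93)),("far",(478,185))): print(name,onz(cw,*w,.124))
print("near scene",onz(cs,298*s,289*s,.124),"mid",onz(cs,382*s,267*s,.124))
print("bar end",onz(cw,297,33,.18))
print("side pad",onz(cd,408*s,264*s,.13))
# cleaner top front corners in scene
for q in((228,246),(268,278),(333,235),(285,207)): print(onz(cs,q[0]*s,q[1]*s,.113))
```

```text
((0.531004786491394, -0.08831112831830978), (0.20082871615886688, 0.21020688116550446), 5.771854877471924)
((0.5278005003929138, -0.0894467756152153), (0.19716866314411163, 0.2070448249578476), 5.833407878875732)
((0.5322427153587341, -0.0853734165430069), (0.19839544594287872, 0.20886383950710297), 6.013946533203125)
near [0.47877082 0.15088152 0.124     ]
mid [0.64077931 0.09117941 0.124     ]
far [0.77111302 0.00691175 0.124     ]
near scene [0.4729724  0.14173858 0.124     ] mid [0.63520383 0.08272645 0.124     ]
bar end [0.57822939 0.12347781 0.18      ]
side pad [0.64174762 0.18127689 0.13      ]
[0.44842991 0.35562467 0.113     ]
[0.45397422 0.2172422  0.113     ]
[0.63427541 0.2390462  0.113     ]
[0.61678326 0.38938483 0.113     ]
```

Request:
arm_command --targets '[[[0,0,0,5,-2.3,-1,6],[0,0,0,5,-2.3,-1,6],[0,0,0,5,-2.4,-1,6],[0,0,0,0,0,0,6]]]'

```text
time_s: 0.65
ee_pos: [0.4784, 0.1531, 0.2842]
orientation: [[-0.005, 1.0, 0.001], [1.0, 0.005, 0.001], [0.001, 0.001, -1.0]]
ft_force: [0.1, 0.1, 0.1]
grip_width: 0.705
finger_force: 0.0
```

Run:
```python
from h import *
o=robot.get_obs();print(o['ee_pos'],o['qd'].max())
im=viewer.snapshot("wrist");cv2.imwrite("pics/d.png",im)
```

```text
[0.47843374 0.15307665 0.28417451] 0.02822801610485883
```

View pics/d.png

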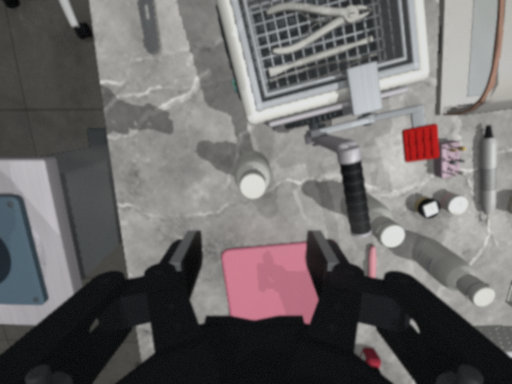

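The wrist view shows the target bottle's cap at (252,184), the black grip from (350,162) to (358,233), the red pad centred at (421,143), and the cleaner's front right corner at (254,121).

Run:
```python
from h import *
c=viewer.calibration("wrist");im=cv2.imread("pics/d.png");h=cv2.cvtColor(im,cv2.COLOR_BGR2HSV)
print("cap",onz(c,252,184.,.124))
m=cv2.inRange(h,(0,150,80),(8,255,255))|cv2.inRange(h,(174,150,80),(179,255,255)); m[200:]=0
r=cv2.minAreaRect(np.argwhere(m)[:,::-1].astype(np.float32));print(r)
P=onz(c,*r[0],.130);print("pad",P)
A,B=onz(c,350,162.,.18),onz(c,358,233,.18);print("bar",A,B,(A+B)/2,np.degrees(np.arctan2(*(A-B)[[0,1]])), np.linalg.norm(A-B))
for q in((254,121.),(425,88),(226,2)): print("corner",onz(c,*q,.113))
```

```text
cap [0.47803078 0.15108149 0.124     ]
((420.97027587890625, 142.7029571533203), (33.433250427246094, 34.0302734375), 84.2894058227539)
pad [0.6524066  0.19722437 0.13      ]
bar [0.56218795 0.18508825 0.18      ] [0.57664562 0.11887    0.18      ] [0.56941679 0.15197912 0.18      ] -12.31631779544999 0.06777817453078525
corner [0.47999548 0.21741041 0.113     ]
corner [0.65764795 0.25190368 0.113     ]
corner [0.45283125 0.32780539 0.113     ]
```

Request:
arm_command --targets '[[[0,0,0,-0.2,0,5,6],[0,0,0,0,0,5,6],[0,0,0,0,0,4,6],[0,0,0,0,0,2.3,6],[0,0,0,0,0,0,6]]]' --newtons 40

```text
time_s: 1.32
ee_pos: [0.4789, 0.1466, 0.1181]
orientation: [[0.002, 1.0, -0.005], [1.0, -0.002, -0.001], [-0.001, -0.005, -1.0]]
ft_force: [0.1, 0.5, 0.6]
grip_width: 0.703
finger_force: 0.0
```

Request:
arm_command --targets '[[[0,0,0,0,0,0,2],[0,0,0,0,0,0,2],[0,0,0,0,0,0,2],[0,0,0,0,0,0,2]]]'

```text
time_s: 1.82
ee_pos: [0.481, 0.148, 0.1215]
orientation: [[-0.0, 1.0, 0.003], [1.0, 0.0, 0.0], [0.0, 0.003, -1.0]]
ft_force: [-0.1, -0.3, 4.8]
grip_width: 0.336
finger_force: 41.1
```

Request:
arm_command --targets '[[[0,0,0,0,0,-2.5,2],[0,0,0,-2,0,-1.5,2],[0,0,0,-4,0,0,2],[0,0,0,-5,1,0,2],[0,0,0,-5,2,0,2]]]'

```text
time_s: 2.45
ee_pos: [0.5093, -0.0127, 0.1604]
orientation: [[-0.001, 1.0, -0.001], [1.0, 0.001, 0.0], [0.0, -0.001, -1.0]]
ft_force: [0.2, 1.2, -0.3]
grip_width: 0.337
finger_force: 41.1
```

Request:
arm_command --targets '[[[0,0,0,-5,1,0,2],[0,0,0,-3,1,0,2],[0,0,0,-0.8,0,0,2],[0,0,0,0,0,0,2],[0,0,0,0,0,0,2]]]'

```text
time_s: 3.08
ee_pos: [0.5294, -0.0986, 0.1602]
orientation: [[-0.001, 1.0, -0.001], [1.0, 0.001, 0.001], [0.001, -0.001, -1.0]]
ft_force: [0.5, 0.1, -1.2]
grip_width: 0.339
finger_force: 41.0
```

Run:
```python
from h import *
o=robot.get_obs();print(o['ee_pos'],o['orientation'],o['ft_force'],o['grip_width'])
cv2.imwrite("pics/e.png",np.hstack([viewer.snapshot("scene")[100:300,100:350],viewer.snapshot("side")[130:330,150:400]]))
```

```text
[ 0.52944265 -0.09860238  0.16018673] [[-1.08119966e-03  9.99999121e-01 -7.67719720e-04]
 [ 9.99999128e-01  1.08178122e-03  7.57503342e-04]
 [ 7.58333180e-04 -7.66900038e-04 -9.99999418e-01]] [ 0.4766848   0.08343774 -1.20941526] 0.33907934347178476
```

View pics/e.png

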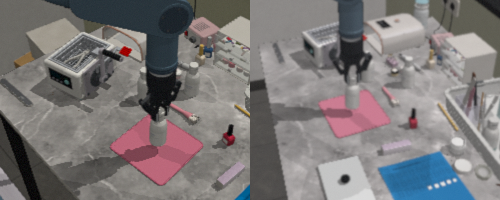

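The bottle hangs upright over the middle of the mat, at (158,125) in the scene crop. I'll lower it next.

Request:
arm_command --targets '[[[0,0,0,0,0,2,2],[0,0,0,0,0,1.1,2],[0,0,0,0,0,0.3,2],[0,0,0,0,0,0.2,2],[0,0,0,0,0,0,2]]]'

```text
time_s: 3.8
ee_pos: [0.5303, -0.1001, 0.1248]
orientation: [[-0.0, 1.0, 0.001], [1.0, 0.0, -0.0], [-0.0, 0.001, -1.0]]
ft_force: [-0.2, 0.8, -1.7]
grip_width: 0.338
finger_force: 41.1
```

Request:
arm_command --targets '[[[0,0,0,0,0,0.1,2],[0,0,0,0,0,0,2]]]'

```text
time_s: 4.05
ee_pos: [0.5304, -0.1003, 0.1245]
orientation: [[0.0, 1.0, 0.001], [1.0, -0.0, -0.001], [-0.001, 0.001, -1.0]]
ft_force: [-1.7, 0.3, 7.3]
grip_width: 0.341
finger_force: 42.0
```

Request:
arm_command --targets '[[[0,0,0,0,0,-0.1,6],[0,0,0,0,0,0,6],[0,0,0,0,0,0,6],[0,0,0,0,0,-4,6],[0,0,0,0,0,-6,6]]]'

```text
time_s: 4.68
ee_pos: [0.5287, -0.0995, 0.2234]
orientation: [[0.0, 1.0, -0.005], [1.0, -0.0, 0.002], [0.002, -0.005, -1.0]]
ft_force: [1.2, -0.9, -0.1]
grip_width: 0.702
finger_force: 0.0
```

Request:
arm_command --targets '[[[0,0,0,5,2,-3,0],[0,0,0,6,2.5,0,0],[0,0,0,6,2.5,0,0],[0,0,0,6,2.5,0,0],[0,0,0,4,2,0,0]]]'

```text
time_s: 5.3
ee_pos: [0.6425, 0.166, 0.254]
orientation: [[-0.002, 1.0, -0.0], [1.0, 0.002, 0.0], [0.0, -0.0, -1.0]]
ft_force: [1.1, -0.9, 0.1]
grip_width: -0.003
finger_force: 0.0
```

Request:
arm_command --targets '[[[0,0,-6,2.8,1.3,0,0],[0,0,-5.5,0,0,0,0],[0,0,0,0,0,0,0]]]'

```text
time_s: 5.68
ee_pos: [0.655, 0.1916, 0.2536]
orientation: [[-0.199, 0.98, -0.001], [0.98, 0.199, -0.0], [0.0, -0.001, -1.0]]
ft_force: [-0.4, -0.3, -0.0]
grip_width: -0.003
finger_force: 0.0
```

Run:
```python
from h import *
o=robot.get_obs();print(o['ee_pos'],o['orientation'])
im=viewer.snapshot("wrist");s=viewer.snapshot("scene")[100:292,80:336]; d=viewer.snapshot("side")[130:322,150:406]
cv2.imwrite("pics/f0.png",im)
cv2.imwrite("pics/f.png",np.hstack([im,np.vstack([s,d])]))
```

```text
[0.65499162 0.19160061 0.25361343] [[-1.99356336e-01  9.79926546e-01 -1.00746658e-03]
 [ 9.79927064e-01  1.99356256e-01 -1.80064996e-04]
 [ 2.43942967e-05 -1.02314087e-03 -9.99999476e-01]]
```

View pics/f.png

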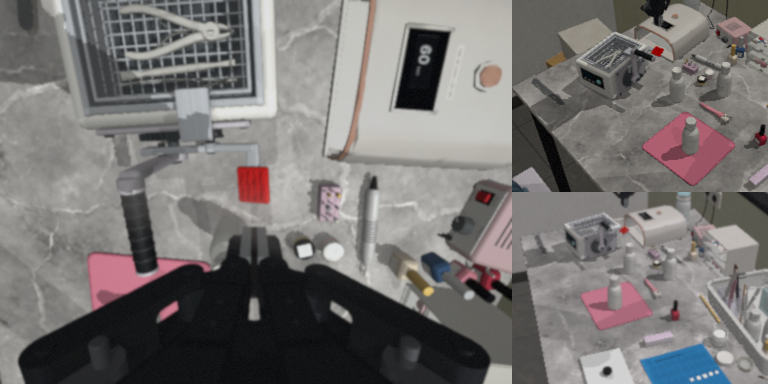

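The bottle stands upright on the mat. In the wrist view the pad is at (254,184), and the bar runs from (130,190) to (147,272).

Run:
```python
from h import *
c=viewer.calibration("wrist");h=cv2.cvtColor(cv2.imread("pics/f0.png"),cv2.COLOR_BGR2HSV)
m=cv2.inRange(h,(0,150,80),(8,255,255))|cv2.inRange(h,(174,150,80),(179,255,255)); m[:150]=0;m[215:]=0;m[:,:200]=0;m[:,290:]=0
r=cv2.minAreaRect(np.argwhere(m)[:,::-1].astype(np.float32));P=onz(c,*r[0],.130);print(r,P)
A,B=onz(c,130,190.,.18),onz(c,147,272,.18);print(A,B,(A+B)/2,np.degrees(np.arctan2(*(A-B)[[0,1]])))
o=robot.get_obs();print("tool shift to pad cm",o['orientation'].T@(P+[.006,.001,0]-o['ee_pos'])*100)
c1=(254,121.)
print("sterilizer corner",onz(c,328,158,.0),onz(c,328,158,.1))
```

```text
((253.0, 184.5), (35.0, 30.0), 90.0) [0.65319426 0.1985926  0.13      ]
[0.55911122 0.18839419 0.18      ] [0.57800835 0.11886782 0.18      ] [0.56855979 0.153631   0.18      ] -15.20555340570148
tool shift to pad cm [ 0.79393911  0.58761529 12.42351437]
sterilizer corner [0.75637995 0.22495587 0.        ] [0.72573608 0.23441947 0.1       ]
```

Request:
arm_command --targets '[[[0,0,0,0.8,0.6,4.5,0],[0,0,0,0,0,4,0],[0,0,0,0,0,1,0],[0,0,0,0,0,1,0],[0,0,0,0,0,0.5,0]]]'

```text
time_s: 6.45
ee_pos: [0.6608, 0.2001, 0.146]
orientation: [[-0.199, 0.98, 0.004], [0.98, 0.199, 0.0], [-0.0, 0.004, -1.0]]
ft_force: [0.2, 0.9, 1.9]
grip_width: -0.004
finger_force: 0.9
```

Request:
arm_command --targets '[[[0,0,0,0,0,0.7,0],[0,0,0,0,0,0.7,0],[0,0,0,0,0,0.7,0],[0,0,0,0,0,0.5,0],[0,0,0,0,0,0,0]]]'

```text
time_s: 7.08
ee_pos: [0.6587, 0.2001, 0.1173]
orientation: [[-0.199, 0.98, -0.002], [0.98, 0.199, -0.0], [0.0, -0.002, -1.0]]
ft_force: [0.7, 0.2, 0.6]
grip_width: -0.0
finger_force: 0.2
```

Request:
arm_command --targets '[[[0,0,0,0,0,0.4,0],[0,0,0,0,0,0.3,0],[0,0,0,0,0,0,0]]]'

```text
time_s: 7.45
ee_pos: [0.6599, 0.2002, 0.1126]
orientation: [[-0.199, 0.98, 0.002], [0.98, 0.199, 0.0], [-0.0, 0.002, -1.0]]
ft_force: [-0.5, 0.2, 6.7]
grip_width: -0.003
finger_force: 3.0
```

Request:
arm_command --targets '[[[0,0,0,0,0,0.2,0],[0,0,0,0,0,0.1,0],[0,0,0,0,0,0,0]]]'

```text
time_s: 7.82
ee_pos: [0.6606, 0.2004, 0.1118]
orientation: [[-0.2, 0.98, 0.004], [0.98, 0.2, 0.001], [-0.0, 0.004, -1.0]]
ft_force: [-2.5, -0.3, 15.6]
grip_width: 0.007
finger_force: 6.5
```

Request:
arm_command --targets '[[[0,0,0,0,0,-3,0],[0,0,0,0,0,-6,0],[0,0,0,0,0,-6,0],[0,0,0,-1.4,-5,0,5],[0,0,0,-1.4,-4.9,0,5]]]'

```text
time_s: 8.45
ee_pos: [0.5669, 0.1526, 0.2586]
orientation: [[-0.2, 0.98, 0.001], [0.98, 0.2, -0.0], [-0.0, 0.001, -1.0]]
ft_force: [-0.6, -1.4, 0.1]
grip_width: 0.418
finger_force: 0.0
```

Request:
arm_command --targets '[[[0,0,0,0,0,0,5],[0,0,0,0,0,0,5]]]'

```text
time_s: 8.7
ee_pos: [0.5682, 0.153, 0.2585]
orientation: [[-0.199, 0.98, 0.001], [0.98, 0.199, 0.0], [0.0, 0.001, -1.0]]
ft_force: [0.9, -0.1, 0.5]
grip_width: 0.588
finger_force: 0.0
```

Run:
```python
from h import *
o=robot.get_obs();print(o['ee_pos'],o['ft_force'])
im=viewer.snapshot("wrist");s=viewer.snapshot("scene")[90:210,140:300]; d=viewer.snapshot("side")[130:250,180:340]
cv2.imwrite("pics/g0.png",im)
f=lambda i:cv2.resize(i,(256,192),interpolation=2)
cv2.imwrite("pics/g.png",np.hstack([im,np.vstack([f(s),f(d)])]))
```

```text
[0.56818574 0.15299504 0.25852364] [ 0.94128944 -0.07011638  0.48005109]
```

View pics/g.png

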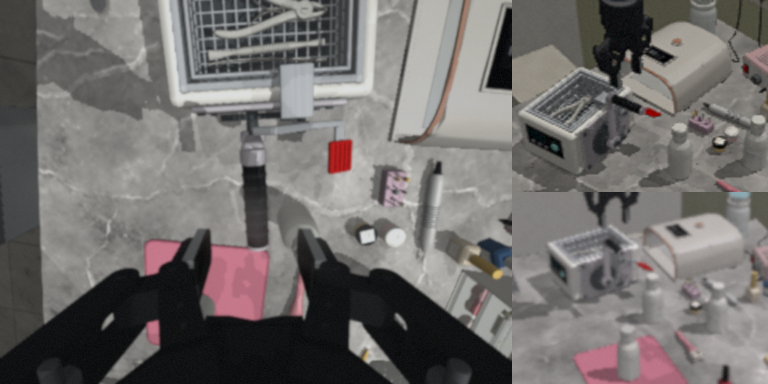

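The pad now sits visibly lower, at (340,156) in the wrist view and about (263,176) in the side view. The bar is centred between the fingers, from (254,165) to (257,246).

Run:
```python
from h import *
c=viewer.calibration("wrist");cd=viewer.calibration("side");cs=viewer.calibration("scene")
print(two(c,(340,156),cd,(263,176)), two(c,(340,156),cs,(140+(651-512)*.625,90+114*.625)))
A,B=onz(c,254,165.,.18),onz(c,257,246,.18);M=(A+B)/2;o=robot.get_obs()
print(A,B,M,"tool",o['orientation'].T@(M-o['ee_pos'])*100)
```

```text
(array([0.65632948, 0.20051363, 0.08508994]), np.float64(0.0032056419121571514)) (array([0.66026192, 0.19996344, 0.076604  ]), np.float64(0.0014669440014358898))
[0.56268764 0.18799929 0.18      ] [0.57870288 0.12185977 0.18      ] [0.57069526 0.15492953 0.18      ] tool [0.12481909 0.19656492 7.81855481]
```

Request:
arm_command --targets '[[[0,0,0,0.1,0.2,4,5],[0,0,0,0,0,2.5,5],[0,0,0,0,0,1.1,5],[0,0,0,0,0,0,5]]]'

```text
time_s: 9.35
ee_pos: [0.5699, 0.1545, 0.1816]
orientation: [[-0.2, 0.98, -0.001], [0.98, 0.2, -0.0], [0.0, -0.001, -1.0]]
ft_force: [0.2, -1.2, 0.9]
grip_width: 0.585
finger_force: 0.0
```

Request:
arm_command --targets '[[[0,0,0,0,0,0,1],[0,0,0,0,0,0,1],[0,0,0,0,0,0,1],[0,0,0,0,0,0,1]]]' --newtons 50

```text
time_s: 9.85
ee_pos: [0.5693, 0.1542, 0.1838]
orientation: [[-0.2, 0.98, 0.0], [0.98, 0.2, -0.001], [-0.001, 0.0, -1.0]]
ft_force: [-3.8, -1.3, 6.3]
grip_width: 0.193
finger_force: 48.5
```

Request:
arm_command --targets '[[[0,0,0,0,-1.18,0.06,1],[0,0,0,0,-1.16,0.18,1],[0,0,0,0,-1.15,0.29,1],[0,0,0,0,-1.1,0.4,1],[0,0,0,0,0,0,1]]]'

```text
time_s: 10.48
ee_pos: [0.5273, 0.1436, 0.1756]
orientation: [[-0.2, 0.98, 0.008], [0.98, 0.2, -0.003], [-0.004, 0.008, -1.0]]
ft_force: [4.6, -6.5, 6.6]
grip_width: 0.189
finger_force: 50.9
```

Request:
arm_command --targets '[[[0,0,0,0,-1.06,0.51,1],[0,0,0,0,-1.01,0.62,1],[0,0,0,0,-0.94,0.71,1],[0,0,0,0,-0.86,0.81,1],[0,0,0,0,0,0,1]]]'

```text
time_s: 11.1
ee_pos: [0.4909, 0.1346, 0.1489]
orientation: [[-0.201, 0.98, 0.011], [0.98, 0.201, -0.005], [-0.007, 0.01, -1.0]]
ft_force: [7.2, -11.8, 5.1]
grip_width: 0.196
finger_force: 54.1
```

Request:
arm_command --targets '[[[0,0,0,0,-0.78,0.88,1],[0,0,0,0,-0.68,0.96,1],[0,0,0,0,-0.58,1.02,1],[0,0,0,0,-0.48,1.08,1],[0,0,0,0,0,0,1]]]'

```text
time_s: 11.72
ee_pos: [0.4652, 0.1281, 0.1087]
orientation: [[-0.202, 0.979, 0.007], [0.979, 0.202, -0.008], [-0.009, 0.006, -1.0]]
ft_force: [5.6, -20.1, 4.1]
grip_width: 0.194
finger_force: 57.9
```

Run:
```python
from h import *
o=robot.get_obs();print(o['ee_pos'],o['ft_force'],o['grip_width'])
im=viewer.snapshot("wrist");s=viewer.snapshot("scene")[90:210,140:300]; d=viewer.snapshot("side")[130:250,180:340]
f=lambda i:cv2.resize(i,(256,192),interpolation=2)
cv2.imwrite("pics/i.png",np.hstack([im,np.vstack([f(s),f(d)])]))
```

```text
[0.46523043 0.12814001 0.10869605] [  5.62549913 -20.05618454   4.09999292] 0.19436692446189885
```

View pics/i.png

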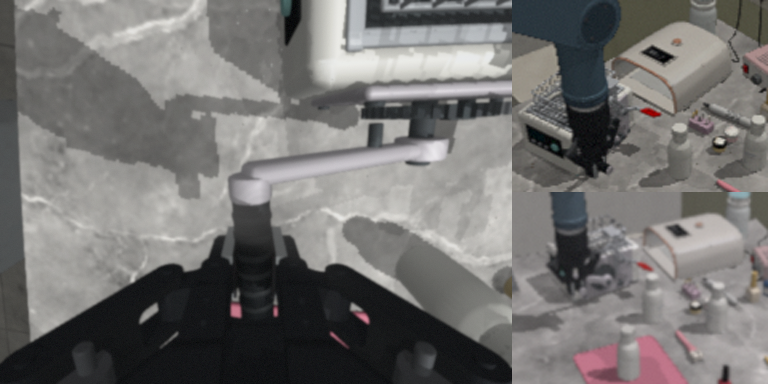

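The lever is at or near its front stop with the basket raised and the grip held at (253,260). There is some sideways load, so I'll relieve it and press on against the stop.

Request:
arm_command --targets '[[[0,0,0,-0.3,-0.2,0.2,1],[0,0,0,0,-0.2,0.2,1],[0,0,0,0,0,0,1]]]'

```text
time_s: 12.25
ee_pos: [0.464, 0.1275, 0.1057]
orientation: [[-0.201, 0.98, 0.012], [0.98, 0.201, -0.002], [-0.004, 0.012, -1.0]]
ft_force: [7.8, -5.0, 2.3]
grip_width: 0.201
finger_force: 58.3
```

Request:
arm_command --targets '[[[0,0,0,0,-0.15,0.3,1],[0,0,0,0,-0.1,0.2,1],[0,0,0,0,0,0,1]]]'

```text
time_s: 12.62
ee_pos: [0.4625, 0.1269, 0.1014]
orientation: [[-0.201, 0.98, 0.014], [0.98, 0.201, -0.002], [-0.005, 0.014, -1.0]]
ft_force: [8.4, -5.8, 6.6]
grip_width: 0.195
finger_force: 59.1
```

Request:
arm_command --targets '[[[0,0,0,0,-0.1,0.2,1],[0,0,0,0,-0.1,0.2,1],[0,0,0,0,0,0,1]]]'

```text
time_s: 13.0
ee_pos: [0.4626, 0.1268, 0.1009]
orientation: [[-0.201, 0.979, 0.02], [0.98, 0.201, -0.002], [-0.006, 0.019, -1.0]]
ft_force: [2.2, -5.9, 35.2]
grip_width: 0.196
finger_force: 61.6
```

Run:
```python
from h import *
o=robot.get_obs();print(o['ee_pos'],o['ft_force'],o['grip_width'])
im=viewer.snapshot("wrist")
cv2.imwrite("pics/j.png",im)
c=viewer.calibration("wrist")
g0=np.array([.5707,.1549,.18])
for y in(12,14):
    a=np.radians(y);f=np.array([-np.cos(a),-np.sin(a),0]);l=np.array([-np.sin(a),np.cos(a),0])
    for t in(1.0,1.1,1.2,1.25):
        p=g0+f*.118*np.sin(t)+np.array([0,0,-.118*(1-np.cos(t))]); print(y,t,p,px(c,p+l*.034))
```

```text
[0.46262984 0.12683355 0.10092318] [ 2.22921405 -5.89699662 35.15689345] 0.19593717790100196
12 1.0 [0.47357623 0.1342557  0.12575567] [285.07428042 203.71067526]
12 1.1 [0.46783558 0.13303549 0.11552434] [267.80209931 195.95898364]
12 1.2 [0.46312273 0.13203374 0.10475822] [255.5983915  189.10995001]
12 1.25 [0.46116685 0.13161801 0.09920804] [251.09937881 186.00182007]
14 1.0 [0.47435587 0.13087871 0.12575567] [281.91401569 212.33379149]
14 1.1 [0.46866131 0.1294589  0.11552434] [265.07438689 204.36047287]
14 1.2 [0.46398628 0.12829328 0.10475822] [253.21321505 197.21162164]
14 1.25 [0.4620461  0.12780954 0.09920804] [248.85615311 193.93168799]
```

View pics/j.png

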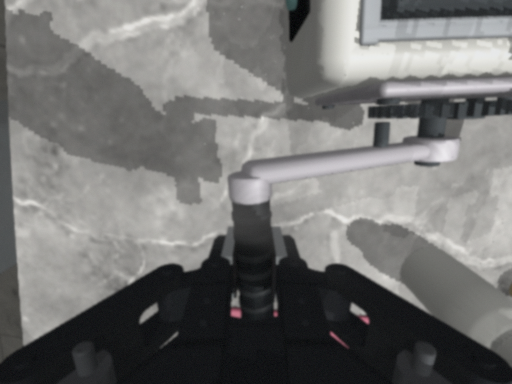

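The bar, at (252,200), is where 1.2 rad predicts, and the force has jumped to 35 N, so this is the hard stop. I'll ease off slightly and hold.

Request:
arm_command --targets '[[[0,0,0,0,0.1,-0.2,1],[0,0,0,0,0,0,1],[0,0,0,0,0,0,1]]]'

```text
time_s: 13.42
ee_pos: [0.4626, 0.1269, 0.1012]
orientation: [[-0.201, 0.98, 0.017], [0.98, 0.201, -0.002], [-0.005, 0.016, -1.0]]
ft_force: [6.7, -6.4, 21.6]
grip_width: 0.196
finger_force: 60.3
```

```bash
python3 -c "
from plant import robot; print(robot.finish_job())"
```

```text
the job is handed in; nothing more can be done
None
```

The job is handed in: the bottle stands upright on the mat, the run lock is pressed fully open, and the gripper is holding the lever at its front stop with the basket up. It took 13.4 s on the robot's clock; the verdict was not shown.

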